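Sort leftover pipe fittings into their trays

ROBOT

A 6-joint arm with a two-finger parallel gripper is mounted at the origin on the work surface. World frame = base frame: x ahead of the robot, y to its left, z up, the work surface at z = 0. Lengths are in m, angles in degrees, forces in N, time in s.
With the tool pointing down it reaches from about 0.4 to 0.825 m from the base axis. Payload 7 kg.
Tool frame: the origin (TCP) lies at the very end of the fingers, on their centre line; the grasp point (between the pads) lies 19 mm behind it (r.hold_point_z is the distance from the TCP to the grasp point, in m); z points along the fingers, y is the direction in which the jaws open and shut (so a half turn about z gives the same grasp; the last joint's range is limited). The gripper opens to 88 mm and grips with 3 to 60 N. Pads are 19 mm wide; open, the fingers measure 130 mm over their backs; the gripper's body (78 mm by 193 mm) begins 47 mm behind the grasp point.
Start: joints at [85.205, 20.546, 0.682, 0, -70.136, -16.507], TCP at [0.245, 0.629, 0.227] pointing down, gripper open.
Joint ranges: [-176.03, 176.03], [-82.01, 121.73], [-58.28, 71.71], [-173.87, 95.51], [-174.79, -0.11], [-173.66, 173.66]. Speed limits (degrees/s): [136.94, 136.94, 172.46, 180, 180, 180].

INTERFACE

Orientations are given as [roll, pitch, yaw] about the fixed x, y, z axes, in that order (R = Rz(yaw) Ry(pitch) Rx(roll)).
In Python, from plant import r gives the robot as it stands. The module is installed in compiled form; this text tells all that it offers.
- The arm moves only by the shell command python3 -m inch 'ROWS' [FORCE]. ROWS is text: rows parted by semicolons, each of 7 numbers parted by spaces: the shift along the tool's x, y, z in m, then the turn, a rotation vector about the tool's x, y, z in rad, then the opening, from 0 (shut) to 1 (fully open). In form: tx ty tz ax ay az jaw; .... A call has 1 to 20 rows; each row shifts and turns the commanded pose from where the row before left it, along the tool's axes as they then stand; what a row does not reach is not made up. A row lasts 1/12 s, in which the tool goes at most 41.7 mm and 7.16 degrees, less where a joint would pass 70% of its speed; a pose out of reach is approached as far as the arm can. A call with a gripper value outside its range is refused whole. The fingers move at their own pace and stop on an object; FORCE is the grip in N (left out, the last holds). Time passes only in rows, so rows that do not move let the fingers close. It gives the time, the measured TCP pose, the force and the opening at its end, in the units of the state.
- r.get_state(): the state, without advancing time (a new reading comes with each control period).
- r.capture(name): name is "scene" or "top"; returns the picture (420x560x3 uint8, red, green, blue); there is no depth.
- r.camera_params(name): a dict with "vfov" (degrees; the focal length in pixels is half the picture's height over the tangent of half this angle, whatever the lens; pixels are square), "cx", "cy" (the principal point, pixels), "R" (3x3) and "t" (3): a world point X has camera coordinates R X + t. Camera axes: x right, y down, z forward; pixel columns grow to the right and rows downward; lengths in m; the calibration is good to about 2 mm. A picture is of the moment at which its call begins. camera_params takes no time and is no camera call.
- r.close_job(): hands the job in, once; it reports no verdict.
Trained networks look in the newest picture that a camera, given by its name, has taken for a name from the list of things; names that differ only in an ending like _2 or _b are one class to them, and where a whole thing is asked for, a point or a joint stands for the part that bears it (a point fixed in the world has none). Each returns a list of dicts, best first, with "p" (0 to 1); they miss things now and then, are a little off and sometimes report something else, mostly with a low value. They report only what shows in the picture. A call takes as long as a camera call. They do not tell look-alikes from the thing itself.
- r.recognise(target, camera): "xy" ([column, row] in pixels, amid what is visible of it).
The state is a dict: "time_s": time; "joints": joint angles; "qd": joint speeds; "joint_torque": joint torques, N m; "tcp_pos": TCP position; "eef_rot": TCP orientation; "contact_force": force on the tool from outside, world axes, zero at the start; "moment": the same for the moment, N m; "gripper_width": finger opening in m.
Only numpy, scipy, OpenCV 4.12 (cv2) and the standard library are available. Lean on these libraries where they do the work, as an engineer would, in place of code of your own. Each camera call takes 0.05 s, during which the arm holds its last target.

TASK

The boiler service is finished: sort the four leftover copper fittings into the steel trays. Lay both bent elbows in the oblong tray, the tee with its side branch in the square tray, and the straight union with the nut round its middle in the round dish; each must end lying flat on the floor of its tray, not on a rim or on another fitting.

Things in the scene. Friction and masses are not known exactly. Their poses are not given: they have to be found in the camera images.
- elbow1: Loose copper pipe elbow, 90 g, lying flat, 26 mm high, outline 65 x 65 mm. Two legs along its +x and +y, each 52 mm from the corner (where axes cross) to its open end; tube 22 mm thick, last 24 mm of each leg 26 mm thick. Origin: centre of the outline, on the plane of the leg axes (13 mm up); corner at (-19.5, -19.5) mm, leg ends reach +32.5 mm. z up.
- elbow2: Loose copper pipe elbow, 90 g (same as elbow1), lying flat, 26 mm high, outline 65 x 65 mm. Two legs along its +x and +y, each 52 mm from the corner (where axes cross) to its open end; tube 22 mm thick, last 24 mm of each leg 26 mm thick. Origin: centre of the outline, on the plane of the leg axes (13 mm up); corner at (-19.5, -19.5) mm, leg ends reach +32.5 mm. z up.
- tee: Loose copper pipe tee, 130 g, lying flat, 26 mm high: straight run 90 mm long, one branch from its middle ending 55 mm from the run's axis. Tube 22 mm thick; the last 24 mm of each end 26 mm thick. Origin: centre of the 68 x 90 mm outline, on the plane of the axes (13 mm up). Run along y at x = -21 mm; branch along +x on y = 0, its end at x = +34 mm. z up.
- union: Loose straight copper pipe union lying on its side, about 140 g: a straight tube 84 mm long and 22 mm in diameter with an eight-sided nut in the middle, 32 mm across flats and 26 mm long. It rests on a flat of the nut, with two flats upright at the sides. Origin: its middle, on the axis (16 mm above what it lies on). x runs along the tube.
- oblong_tray: Oblong open steel tray fixed to the table, 118 x 218 mm outside, 15 mm high, walls and floor 4 mm thick (inside 110 x 210 mm). Origin: centre of its underside, on the table. Its long side runs along its y.
- square_tray: Square open steel tray fixed to the table, 138 x 138 mm outside, 15 mm high, walls and floor 4 mm thick (inside 130 x 130 mm). Origin: centre of its underside, on the table. x and y along its sides.
- round_dish: Round open steel dish fixed to the table, 132 mm outside diameter, 15 mm high, wall and floor 4 mm thick (inside diameter 124 mm). Origin: centre of its underside, on the table.
Things that resemble listed ones, but are neither listed nor needed, are in the scene too. Leave any green or yellow look-alike of the tee alone.

How it is judged:
By the outcome, as a careful person would: the job done as asked, in the order asked, and still so for the second after the job is handed in, with the robot touching nothing.
It also fails if it takes over 112 s, if anything falls off the work surface, if the arm or the gripper's body presses on something with over 40 N, if the wrist force passes 120 N, or if a joint passes its speed limit or range.

## Working session

There is one attempt and no reset: what is moved stays moved. The work goes in short steps, Python scripts to look and compute and a shell command to move; the robot and the scene stay as the last step left them, time stands still between calls to the robot, and variables do not carry over. Pictures are saved under pics/ and viewed, and the job is handed in when it is done.

```bash
mkdir -p pics; ls
python3 - <<'E'
from plant import r
import cv2
for n in ("scene","top"):
    im=r.capture(n); cv2.imwrite(f"pics/{n}0.png",im[:,:,::-1]); p=r.camera_params(n); print(n,p)
    for t in ["elbow1","tee","union","oblong_tray","square_tray","round_dish"]:
        print(t,[(round(d['p'],2),[round(v) for v in d['xy']]) for d in r.recognise(t,n)])
print(r.get_state())
E
```

```text
pics
scene {'vfov': 54.63809675040817, 'cx': 281.08151143424607, 'cy': 205.7333249761185, 'R': array([[ 0.75850397,  0.65166064, -0.00318314],
       [ 0.41132594, -0.4825423 , -0.77328125],
       [-0.50545296,  0.58522759, -0.63405518]]), 't': array([-0.31163527, -0.15493572,  1.07588236])}
elbow1 [(0.93, [203, 276]), (0.57, [336, 204])]
tee [(0.95, [112, 236]), (0.9, [129, 283]), (0.73, [283, 243])]
union [(0.53, [347, 159])]
oblong_tray [(0.56, [426, 192])]
square_tray [(0.62, [371, 249])]
round_dish [(0.85, [270, 349])]
top {'vfov': 45.571328104195146, 'cx': 278.2386535528512, 'cy': 217.49950020869414, 'R': array([[-0.00198821, -0.99987829, -0.0154742 ],
       [-0.99582302,  0.00339221, -0.09124151],
       [ 0.09128289,  0.01522816, -0.99570856]]), 't': array([-0.0122338 ,  0.40996043,  1.23278561])}
elbow1 [(0.7, [238, 188]), (0.55, [360, 210])]
tee [(0.94, [303, 193]), (0.93, [381, 300])]
union [(0.86, [170, 217])]
oblong_tray [(0.85, [171, 141])]
square_tray [(0.8, [272, 138])]
round_dish [(0.55, [373, 141])]
{'time_s': 0.7, 'joints': array([ 8.52025150e+01,  2.05443287e+01,  6.82258219e-01, -7.83487147e-04,
       -7.01351078e+01, -1.65083801e+01]), 'qd': array([-0.06467673, -0.03328784, -0.03529568,  0.02842944,  0.12796016,
        0.15932725]), 'joint_torque': array([ 8.76275972e-04, -5.82160878e+01,  2.93254924e+01,  7.00154185e+00,
        1.26507576e-02, -1.80072584e-05]), 'tcp_pos': array([0.24524786, 0.62885242, 0.226584  ]), 'eef_rot': array([-1.79997504e+02,  1.50831085e-03, -2.13061313e+01]), 'contact_force': array([ 0.32449007, -0.67974889, -0.09504234]), 'moment': array([-0.05677958,  0.01422457,  0.00967217]), 'gripper_width': 0.08784584999737637}
```

View pics/top0.png

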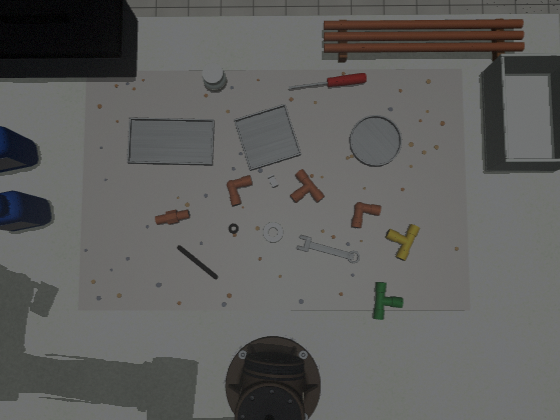

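View pics/scene0.png

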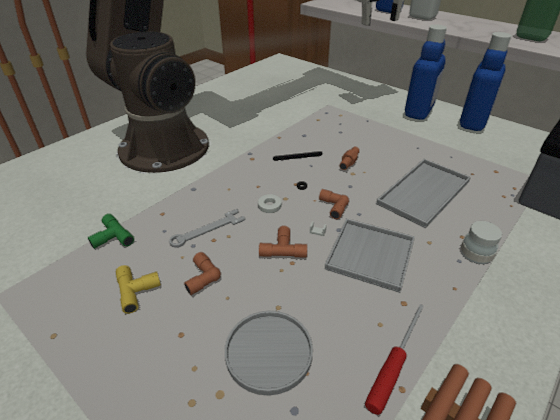

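```bash
cat > h.py <<'E'
import numpy as np, cv2
from scipy.optimize import minimize
def cyl(p,d,l0,l1,rad):
    d=np.array(d,float);p=np.array(p,float); u=np.cross(d,[0,0,1]); w=np.array([0,0,1.])
    a=np.linspace(0,2*np.pi,24,endpoint=False)
    return np.vstack([p+d*l+rad*(np.outer(np.cos(a),u)+np.outer(np.sin(a),w)) for l in (l0,l1)])*1e-3
def parts(k):
    if k=='elbow':
        c=(-19.5,-19.5,0);o=[]
        for d in ((1,0,0),(0,1,0)): o+=[cyl(c,d,-5,52,11),cyl(c,d,28,52,13)]
        return o
    if k=='tee':
        c=(-21,0,0)
        return [cyl(c,(0,1,0),-45,45,11),cyl(c,(0,1,0),21,45,13),cyl(c,(0,1,0),-45,-21,13),cyl(c,(1,0,0),0,55,11),cyl(c,(1,0,0),31,55,13)]
    if k=='union':
        return [cyl((0,0,0),(1,0,0),-42,42,11),cyl((0,0,0),(1,0,0),-13,13,16.8)]
def proj(P,cam):
    f=210/np.tan(np.radians(cam['vfov']/2)); c=P@np.array(cam['R']).T+cam['t']
    return np.c_[cam['cx']+f*c[:,0]/c[:,2],cam['cy']+f*c[:,1]/c[:,2]]
def ray(uv,cam,z):
    f=210/np.tan(np.radians(cam['vfov']/2)); d=np.array([(uv[0]-cam['cx'])/f,(uv[1]-cam['cy'])/f,1])
    R=np.array(cam['R']);o=-R.T@cam['t'];d=R.T@d
    return o+d*(z-o[2])/d[2]
def mask(im):
    h=cv2.cvtColor(im,cv2.COLOR_RGB2HSV).astype(int)
    m=((h[...,0]<14)|(h[...,0]>176))&(h[...,1]>85)&(h[...,2]>35)
    return m.astype(np.uint8)
S=4
def render(k,x,cam,z):
    c,s=np.cos(x[2]),np.sin(x[2]);R=np.array([[c,-s,0],[s,c,0],[0,0,1]])
    m=np.zeros((420*S,560*S),np.uint8)
    for p in parts(k):
        uv=proj(p@R.T+[x[0],x[1],z],cam)
        cv2.fillConvexPoly(m,cv2.convexHull(np.round((uv+.5)*S*16-8).astype(np.int32)),1,shift=4)
    return m
def fit(k,masks,cams,x0,z,yaws):
    tg=[]
    for m,c in zip(masks,cams):
        u=proj(np.array([[x0[0],x0[1],z]]),c)[0]
        n,l,st,ce=cv2.connectedComponentsWithStats(m)
        ok=[i for i in range(1,n) if st[i,4]>60]
        i=min(ok,key=lambda i:np.hypot(*(ce[i]-u)))
        mm=(l==i).astype(np.float32)
        tg.append(cv2.resize(mm,None,fx=S,fy=S,interpolation=cv2.INTER_LINEAR)>.5)
    def cost(x):
        e=0
        for t,c in zip(tg,cams):
            r=render(k,x,c,z)>0
            e+=1-(r&t).sum()/(r|t).sum()
        return e/len(tg)
    best=None
    for y in yaws:
        x=np.array([*x0[:2],y])
        s=minimize(cost,x,method='Nelder-Mead',options=dict(initial_simplex=[x,x+[.01,0,0],x+[0,.01,0],x+[0,0,.3]],maxiter=70,xatol=1e-4,fatol=1e-4))
        if best is None or s.fun<best.fun: best=s
    return best.x,best.fun
E
cat > a.py <<'E'
from h import *
from plant import r
im={n:cv2.cvtColor(cv2.imread(f"pics/{n}0.png"),cv2.COLOR_BGR2RGB) for n in("scene","top")}
cam={n:r.camera_params(n) for n in im}
for n in im: cv2.imwrite(f"pics/m{n}.png",mask(im[n])*255)
for name,k,uv,z in [("eA",'elbow',(238,188),.013),("eB",'elbow',(365,212),.013),("tee",'tee',(307,187),.013),("union",'union',(173,217),.016)]:
    g=ray(uv,cam['top'],z)
    ys=np.radians(np.arange(0,360,45)) if k!='union' else np.radians([0,45,90,135])
    x,f=fit(k,[mask(im['top'])],[cam['top']],g,z,ys); print(name,'top',x[:2].round(4),np.degrees(x[2]).round(1),round(f,3))
    xs,f=fit(k,[mask(im['scene'])],[cam['scene']],x,z,[x[2]]); print(name,'scene',xs[:2].round(4),np.degrees(xs[2]).round(1),round(f,3))
    xb,f=fit(k,[mask(im['top']),mask(im['scene'])],[cam['top'],cam['scene']],x,z,[x[2]]); print(name,'both',xb[:2].round(4),np.degrees(xb[2]).round(1),round(f,3))
a=cv2.resize(im['top'][90:180,110:420],None,fx=2.5,fy=2.5,interpolation=cv2.INTER_CUBIC)
cv2.imwrite("pics/tr.png",cv2.convertScaleAbs(a[:,:,::-1],alpha=1.8))
E
time python3 a.py
```

```text
eA top [0.4814 0.0829] 194.1 0.172
eA scene [0.4825 0.0825] 194.8 0.185
eA both [0.4818 0.0828] 194.3 0.18
eB top [ 0.4156 -0.2315] 168.4 0.159
eB scene [ 0.4169 -0.2322] 170.5 0.106
eB both [ 0.4159 -0.2319] 169.8 0.138
tee top [ 0.4789 -0.0755] 127.9 0.155
tee scene [ 0.4811 -0.0756] 127.8 0.095
tee both [ 0.48   -0.0758] 129.4 0.125
union top [0.4133 0.2542] 102.1 0.158
union scene [0.4147 0.2551] 104.9 0.217
union both [0.4139 0.2554] 103.0 0.195
real	0m40.944s
user	0m40.135s
sys	0m0.491s
```

View pics/tr.png

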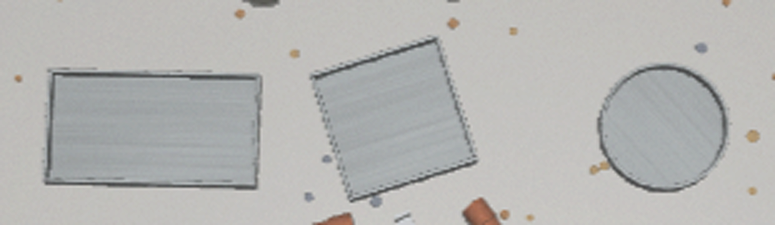

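View pics/mscene.png

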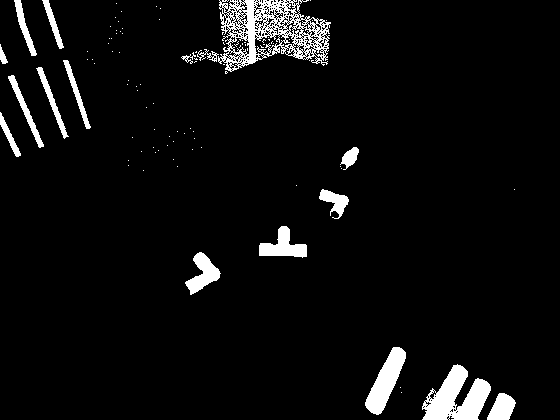

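```bash
cat > tr.py <<'E'
from h import *
from plant import r
cam={n:r.camera_params(n) for n in("scene","top")}
def px(p): return (110+(p[0]+.5)/2.5-.5, 90+(p[1]+.5)/2.5-.5)
for n,c in dict(obl=[(48,70),(262,76),(258,188),(45,184)],sq=[(311,76),(437,38),(477,162),(350,200)],dish=[(663,128)]).items():
    P=np.array([ray(px(p),cam['top'],.015)[:2] for p in c]); m=P.mean(0)
    print(n,m.round(4),[np.linalg.norm(P[i]-P[i-1]).round(4) for i in range(len(P))],[np.degrees(np.arctan2(*(P[i]-P[i-1])[::-1])).round(1) for i in range(len(P))], proj(np.array([[*m,.015]]),cam['scene']).round(1))
im=cv2.imread("pics/scene0.png")
def ov(im,c,pts): 
    cv2.polylines(im,[np.round(proj(pts,c)).astype(np.int32)],True,(0,255,0),1)
def rect(x,y,yaw,a,b,z):
    q=np.array([[-a,-b],[a,-b],[a,b],[-a,b]])/2;t=np.radians(yaw);R=np.array([[np.cos(t),-np.sin(t)],[np.sin(t),np.cos(t)]])
    return np.c_[q@R.T+[x,y],np.full(4,z)]
import sys
T=[float(v) for v in sys.argv[1:]]
if T:
  for n in("scene","top"):
    im=cv2.imread(f"pics/{n}0.png")
    for z in(0,.015) if n=="scene" else (.015,):
        ov(im,cam[n],rect(*T[:3],.118,.218,z)); ov(im,cam[n],rect(*T[3:6],.138,.138,z))
        a=np.linspace(0,6.28,60); ov(im,cam[n],np.c_[T[6]+.066*np.cos(a),T[7]+.066*np.sin(a),0*a+z])
    im=im[140:400,210:480] if n=="scene" else im[90:200,110:420]
    cv2.imwrite(f"pics/ov{n}.png",cv2.convertScaleAbs(cv2.resize(im,None,fx=2.4,fy=2.3),alpha=1.6))
E
python3 tr.py
```

```text
obl [0.6064 0.2605] [np.float64(0.1188), np.float64(0.2206), np.float64(0.1164), np.float64(0.2176)] [np.float64(-0.0), np.float64(-92.0), np.float64(178.5), np.float64(88.6)] [[422.8 186.7]]
sq [0.616  0.0145] [np.float64(0.135), np.float64(0.1349), np.float64(0.1355), np.float64(0.1346)] [np.float64(17.4), np.float64(-73.2), np.float64(-162.7), np.float64(106.6)] [[368.9 248.2]]
dish [ 0.6047 -0.2591] [np.float64(0.0)] [np.float64(0.0)] [[266.5 344. ]]
```

```bash
python3 tr.py .6064 .2605 -1.2 .616 .0145 17.1 .6047 -.2591 >/dev/null
```

```text
(no output)
```

View pics/ovscene.png

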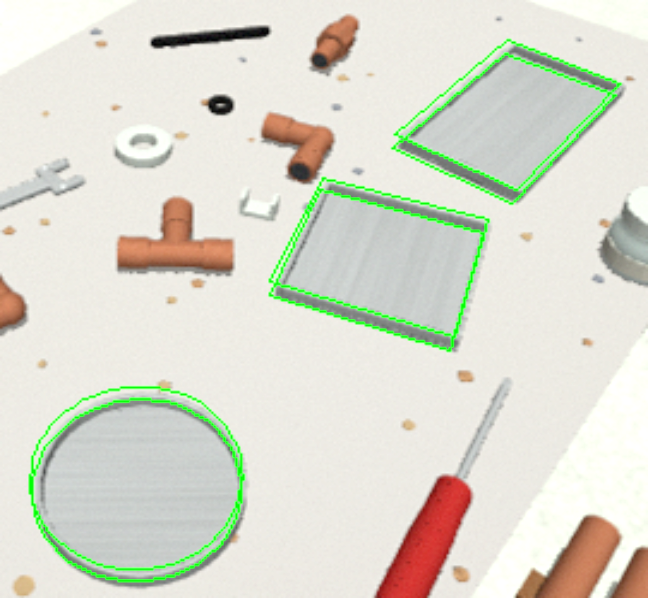

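View pics/ovtop.png

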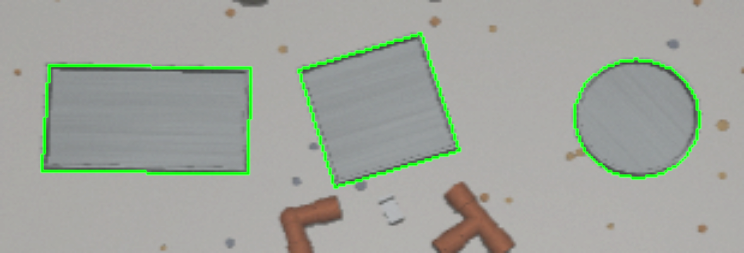

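```bash
cat > pl.py <<'E'
# usage: pl.py kind x y yaw lx ly toolyaw_rel  -> grasp point ; prints tool-frame deltas from current state
import sys,numpy as np
from plant import r
s=r.get_state(); p=s['tcp_pos']; yaw=s['eef_rot'][2]
X,Y,Z,W=[float(v) for v in sys.argv[1:5]]
d=(W-yaw+180)%360-180
print('t',s['time_s'],'now',p.round(4),s['eef_rot'].round(2),'w',round(s['gripper_width'],4),'F',s['contact_force'].round(1))
print('az total',round(-np.radians(d),4))
for nm,a in(('before turn',yaw),('after turn',W)):
    a=np.radians(a); e=np.array([X,Y])-p[:2]
    print(nm,'tx',round(e@[np.cos(a),np.sin(a)],4),'ty',round(e@[np.sin(a),-np.cos(a)],4),'tz',round(p[2]-Z,4))
E
python3 pl.py .4581 .0969 .004 14.3
```

```text
t 0.7 now [0.2452 0.6289 0.2266] [-180.      0.    -21.31] w 0.0878 F [ 0.3 -0.7 -0.1]
az total -0.6214
before turn tx 0.3916 ty 0.4183 tz 0.2226
after turn tx 0.0749 ty 0.568 tz 0.2226
```

```bash
python3 -m inch '0 0 0 0 0 -.1036 .75;0 0 0 0 0 -.1036 .75;0 0 0 0 0 -.1036 .75;0 0 0 0 0 -.1036 .75;0 0 0 0 0 -.1036 .75;0 0 0 0 0 -.1034 .75' 40
python3 -m inch '.0037 .0284 .006 0 0 0 .75;.0037 .0284 .006 0 0 0 .75;.0037 .0284 .006 0 0 0 .75;.0037 .0284 .006 0 0 0 .75;.0037 .0284 .006 0 0 0 .75;.0037 .0284 .006 0 0 0 .75;.0037 .0284 .006 0 0 0 .75;.0037 .0284 .006 0 0 0 .75;.0037 .0284 .006 0 0 0 .75;.0037 .0284 .006 0 0 0 .75;.0037 .0284 .006 0 0 0 .75;.0037 .0284 .006 0 0 0 .75;.0037 .0284 .006 0 0 0 .75;.0037 .0284 .006 0 0 0 .75;.0037 .0284 .006 0 0 0 .75;.0037 .0284 .006 0 0 0 .75;.0037 .0284 .006 0 0 0 .75;.0037 .0284 .006 0 0 0 .75;.0037 .0284 .006 0 0 0 .75;.0037 .0284 .006 0 0 0 .75'
python3 -m inch '0 0 0 0 0 0 .75;0 0 0 0 0 0 .75;0 0 0 0 0 0 .75'
python3 pl.py .4581 .0969 .004 14.3
```

```text
time_s: 1.2
tcp_pos: [0.2452, 0.6288, 0.2266]
eef_rot: [-180.0, 0.0, 14.6]
contact_force: [-0.7, -0.4, -0.2]
gripper_width: 0.0659
time_s: 2.87
tcp_pos: [0.4577, 0.0955, 0.1067]
eef_rot: [-180.0, -0.1, 14.3]
contact_force: [0.7, 0.6, -0.1]
gripper_width: 0.066
time_s: 3.12
tcp_pos: [0.4575, 0.0968, 0.1068]
eef_rot: [-180.0, -0.0, 14.3]
contact_force: [0.0, 0.4, -0.5]
gripper_width: 0.066
t 3.1167 now [0.4575 0.0968 0.1068] [-1.7999e+02 -3.0000e-02  1.4250e+01] w 0.066 F [ 0.   0.4 -0.5]
az total -0.0008
before turn tx 0.0006 ty 0.0001 tz 0.1028
after turn tx 0.0006 ty 0.0001 tz 0.1028
```

```bash
python3 -m inch '0 0 .02 0 0 0 .75;0 0 .025 0 0 0 .75;0 0 .025 0 0 0 .75;0 0 .016 0 0 0 .75;0 0 .010 0 0 0 .75;0 0 .006 0 0 0 .75;0 0 0 0 0 0 .75;0 0 0 0 0 0 .2;0 0 0 0 0 0 .2;0 0 0 0 0 0 .1;0 0 0 0 0 0 .1;0 0 0 0 0 0 0;0 0 0 0 0 0 0;0 0 0 0 0 0 0;0 0 0 0 0 0 0' 40
python3 -m inch '0 0 -.010 0 0 0 0;0 0 -.020 0 0 0 0;0 0 -.030 0 0 0 0;0 0 -.030 0 0 0 0;0 0 -.030 0 0 0 0;0 0 0 0 0 0 0;0 0 0 0 0 0 0'
python3 - <<'E'
from plant import r; import cv2
for n in("scene","top"): cv2.imwrite(f"pics/{n}1.png",cv2.convertScaleAbs(r.capture(n)[:,:,::-1],alpha=1.5))
E
```

```text
time_s: 4.37
tcp_pos: [0.4573, 0.0967, 0.0047]
eef_rot: [180.0, -0.0, 14.3]
contact_force: [-0.3, -0.4, 3.6]
gripper_width: 0.0249
time_s: 4.95
tcp_pos: [0.4581, 0.0974, 0.1261]
eef_rot: [-179.9, -0.2, 14.3]
contact_force: [-0.3, 0.4, -1.8]
gripper_width: 0.0248
```

View pics/scene1.png

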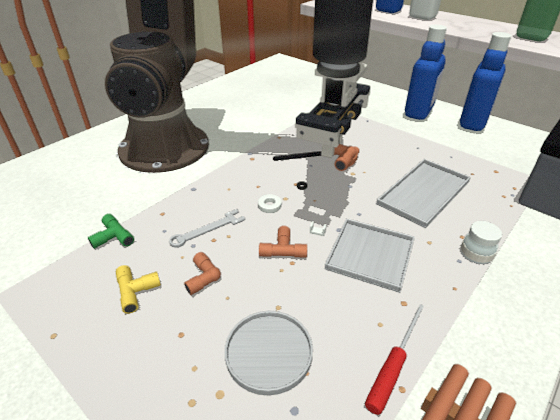

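```bash
python3 pl.py .5882 .3244 .009 -1.2
```

```text
t 5.05 now [0.4566 0.0964 0.1239] [-1.7999e+02  5.0000e-02  1.4270e+01] w 0.0253 F [-0.2 -0.3 -1.2]
az total 0.27
before turn tx 0.1838 ty -0.1885 tz 0.1149
after turn tx 0.1268 ty -0.2307 tz 0.1149
```

View pics/top1.png

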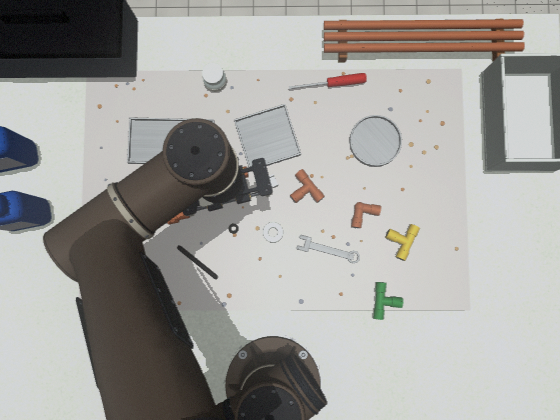

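```bash
python3 -m inch '0 0 0 0 0 .09 0;0 0 0 0 0 .09 0;0 0 0 0 0 .09 0;.006 -.0107 0 0 0 0 0;.0115 -.021 0 0 0 0 0;.0115 -.021 0 0 0 0 0;.0115 -.021 0 0 0 0 0;.0115 -.021 0 0 0 0 0;.0115 -.021 0 0 0 0 0;.0115 -.021 0 0 0 0 0;.0115 -.021 0 0 0 0 0;.0115 -.021 0 0 0 0 0;.0115 -.021 0 0 0 0 0;.0115 -.021 0 0 0 0 0;.006 -.01 0 0 0 0 0;0 0 0 0 0 0 0;0 0 0 0 0 0 0;0 0 0 0 0 0 0'; python3 pl.py .5882 .3244 .009 -1.2
```

```text
time_s: 6.55
tcp_pos: [0.5881, 0.324, 0.1234]
eef_rot: [179.9, 0.1, -1.1]
contact_force: [0.4, -0.1, -1.3]
gripper_width: 0.0251
t 6.55 now [0.5881 0.324  0.1234] [ 1.7992e+02  1.0000e-01 -1.1500e+00] w 0.0251 F [ 0.4 -0.1 -1.3]
az total 0.0009
before turn tx 0.0001 ty -0.0004 tz 0.1144
after turn tx 0.0001 ty -0.0004 tz 0.1144
```

```bash
python3 -m inch '0 -.0004 .02 0 0 0 0;0 0 .03 0 0 0 0;0 0 .03 0 0 0 0;0 0 .016 0 0 0 0;0 0 .01 0 0 0 0;0 0 .005 0 0 0 0;0 0 .002 0 0 0 0;0 0 0 0 0 0 0;0 0 0 0 0 0 0'
```

```text
time_s: 7.3
tcp_pos: [0.5896, 0.3257, 0.0129]
eef_rot: [-179.9, -0.1, -1.2]
contact_force: [0.5, 0.1, -0.5]
gripper_width: 0.025
```

```bash
python3 -m inch '0 0 0 0 0 0 0;0 0 0 0 0 0 0;0 0 .001 0 0 0 0;0 0 0 0 0 0 0;0 0 0 0 0 0 0'; python3 pl.py .5882 .3244 .009 -1.2
python3 - <<'E'
from plant import r; import cv2
for n in("scene",): cv2.imwrite(f"pics/{n}2.png",cv2.convertScaleAbs(cv2.resize(r.capture(n)[120:320,280:540,::-1],None,fx=3,fy=3,interpolation=2),alpha=1.5))
E
```

```text
time_s: 7.72
tcp_pos: [0.5889, 0.3252, 0.0107]
eef_rot: [-180.0, -0.0, -1.2]
contact_force: [0.5, 0.3, -0.4]
gripper_width: 0.0257
t 7.7167 now [0.5889 0.3252 0.0107] [-180.     -0.     -1.17] w 0.0257 F [ 0.5  0.3 -0.4]
az total 0.0006
before turn tx -0.0007 ty 0.0008 tz 0.0017
after turn tx -0.0007 ty 0.0008 tz 0.0017
```

View pics/scene2.png

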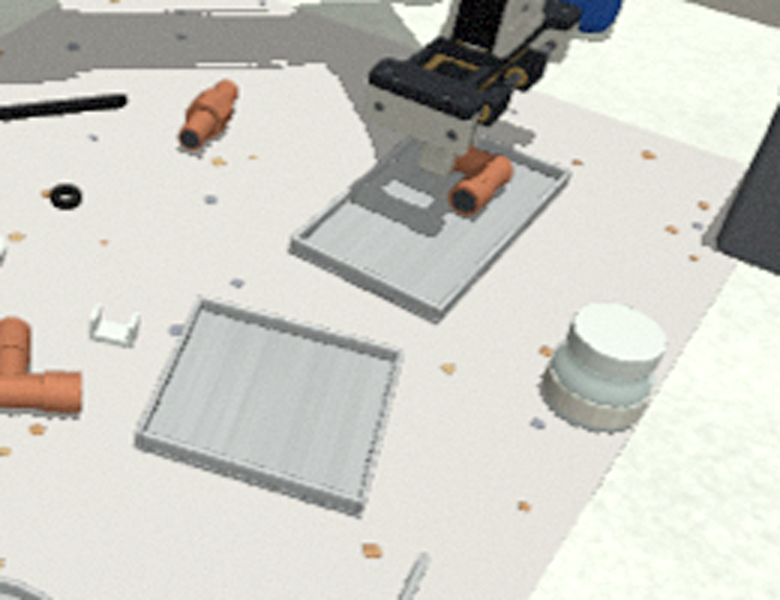

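```bash
python3 -m inch '0 0 .001 0 0 0 0;0 0 0 0 0 0 0;0 0 0 0 0 0 .38;0 0 0 0 0 0 .38;0 0 0 0 0 0 .38;0 0 -.01 0 0 0 .38;0 0 -.025 0 0 0 .38;0 0 -.035 0 0 0 .38;0 0 -.035 0 0 0 .75;0 0 -.01 0 0 0 .75;0 0 0 0 0 0 .75;0 0 0 0 0 0 .75'; python3 pl.py .4002 -.2093 .004 -10.2
```

```text
time_s: 8.77
tcp_pos: [0.5893, 0.3257, 0.1265]
eef_rot: [-179.9, -0.1, -1.2]
contact_force: [0.4, -0.1, -0.8]
gripper_width: 0.0546
t 8.7667 now [0.5893 0.3257 0.1265] [-1.7987e+02 -1.2000e-01 -1.1700e+00] w 0.0546 F [ 0.4 -0.1 -0.8]
az total 0.1576
before turn tx -0.1782 ty 0.5387 tz 0.1225
after turn tx -0.0914 ty 0.56 tz 0.1225
```

```bash
python3 -m inch '0 0 0 0 0 .079 .75;0 0 0 0 0 .0785 .75;-.0051 .0311 0 0 0 0 .75;-.0051 .0311 0 0 0 0 .75;-.0051 .0311 0 0 0 0 .75;-.0051 .0311 0 0 0 0 .75;-.0051 .0311 0 0 0 0 .75;-.0051 .0311 0 0 0 0 .75;-.0051 .0311 0 0 0 0 .75;-.0051 .0311 0 0 0 0 .75;-.0051 .0311 0 0 0 0 .75;-.0051 .0311 0 0 0 0 .75;-.0051 .0311 0 0 0 0 .75;-.0051 .0311 0 0 0 0 .75;-.0051 .0311 0 0 0 0 .75;-.0051 .0311 0 0 0 0 .75;-.0051 .0311 0 0 0 0 .75;-.0051 .0311 0 0 0 0 .75;-.0051 .0311 0 0 0 0 .75;-.0047 .0313 0 0 0 0 .75'
python3 -m inch '0 0 .01 0 0 0 .75;0 0 .01 0 0 0 .75;0 0 0 0 0 0 .75;0 0 0 0 0 0 .75;0 0 0 0 0 0 .75'; python3 pl.py .4002 -.2093 .004 -10.2
python3 - <<'E'
from plant import r; import cv2
for n in("scene","top"): cv2.imwrite(f"pics/{n}3.png",cv2.convertScaleAbs(r.capture(n)[:,:,::-1],alpha=1.5))
E
```

```text
time_s: 10.43
tcp_pos: [0.3983, -0.211, 0.124]
eef_rot: [-180.0, 0.1, -10.2]
contact_force: [0.5, -0.7, -0.2]
gripper_width: 0.0657
time_s: 10.85
tcp_pos: [0.3999, -0.2096, 0.1046]
eef_rot: [180.0, 0.0, -10.2]
contact_force: [0.3, 1.6, -0.4]
gripper_width: 0.0658
t 10.85 now [ 0.3999 -0.2096  0.1046] [ 1.7999e+02  4.0000e-02 -1.0160e+01] w 0.0658 F [ 0.3  1.6 -0.4]
az total 0.0008
before turn tx 0.0003 ty -0.0004 tz 0.1006
after turn tx 0.0003 ty -0.0004 tz 0.1006
```

View pics/scene3.png

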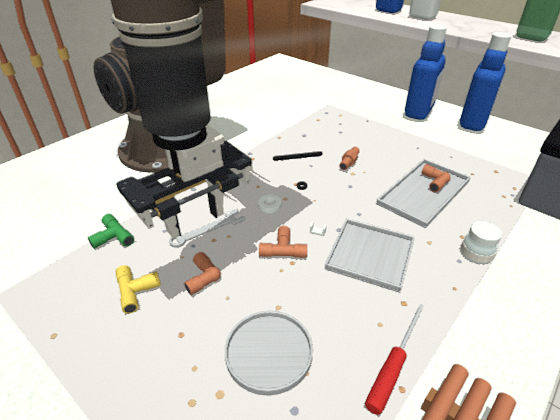

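View pics/top3.png

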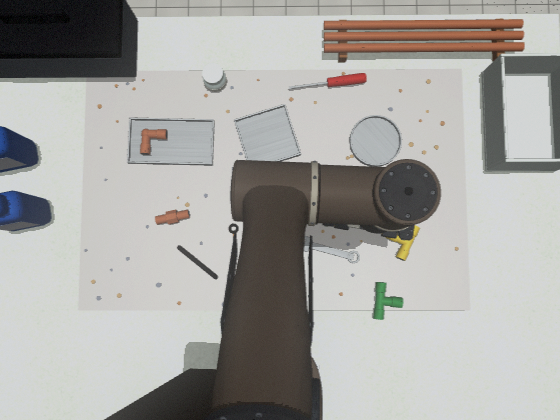

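```bash
python3 -m inch '0 0 .02 0 0 0 .75;0 0 .025 0 0 0 .75;0 0 .025 0 0 0 .75;0 0 .015 0 0 0 .75;0 0 .010 0 0 0 .75;0 0 .005 0 0 0 .75;0 0 0 0 0 0 .75;0 0 0 0 0 0 .2;0 0 0 0 0 0 .2;0 0 0 0 0 0 .1;0 0 0 0 0 0 .1;0 0 0 0 0 0 0;0 0 0 0 0 0 0;0 0 0 0 0 0 0;0 0 0 0 0 0 0' 40
python3 -m inch '0 0 -.010 0 0 0 0;0 0 -.020 0 0 0 0;0 0 -.030 0 0 0 0;0 0 -.030 0 0 0 0;0 0 -.030 0 0 0 0;0 0 0 0 0 0 0;0 0 0 0 0 0 0;0 0 0 0 0 0 0'
python3 - <<'E'
from plant import r; import cv2
im=r.capture("scene"); cv2.imwrite("pics/scene4.png",cv2.convertScaleAbs(im[:,:,::-1],alpha=1.5))
E
cat > tgt.py <<'E'
import sys,numpy as np
# traycx cy yaw ox oy  objyaw  glx gly
cx,cy,ty,ox,oy,yw,gx,gy=[float(v) for v in sys.argv[1:]]
R=lambda a:np.array([[np.cos(np.radians(a)),-np.sin(np.radians(a))],[np.sin(np.radians(a)),np.cos(np.radians(a))]])
c=np.array([cx,cy])+R(ty)@[ox,oy]; print('centre',c.round(4),'grasp',(c+R(yw)@[gx,gy]).round(4))
E
python3 tgt.py .6064 .2605 -1.2 0 -.052 178.8 .0195 -.0195
```

```text
time_s: 12.2
tcp_pos: [0.4, -0.2099, 0.0048]
eef_rot: [180.0, -0.0, -10.2]
contact_force: [-1.4, -0.6, 3.4]
gripper_width: 0.0248
time_s: 12.87
tcp_pos: [0.3993, -0.2096, 0.1241]
eef_rot: [-180.0, 0.0, -10.2]
contact_force: [-0.2, 0.7, -0.7]
gripper_width: 0.0246
centre [0.6053 0.2085] grasp [0.5862 0.2284]
```

View pics/scene4.png

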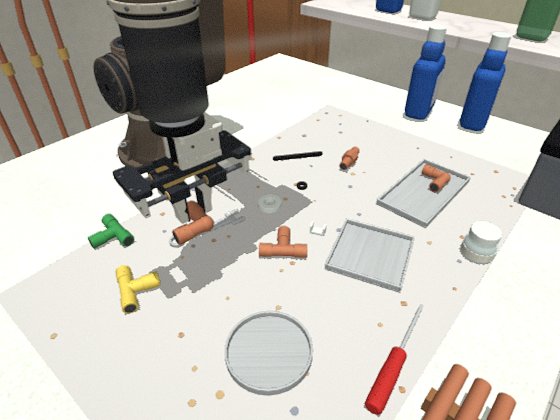

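```bash
python3 pl.py .5862 .2284 .0095 -1.2
cat > fitnow.py <<'E'
import sys
from h import *
from plant import r
f,k,x,y,z,yaw,sc=sys.argv[1:8]
im={}
for n in("scene","top"):
    im[n]=r.capture(n) if f=='now' else np.clip(cv2.imread(f"pics/{n}{f}.png")[:,:,::-1]/float(sc),0,255).astype(np.uint8)
for n in im:
    a,c=fit(k,[mask(im[n])],[r.camera_params(n)],(float(x),float(y)),float(z),[np.radians(float(yaw))]); print(n,a[:2].round(4),np.degrees(a[2]).round(1),round(c,3))
E
python3 fitnow.py 3 elbow .608 .3045 .017 179 1.5
```

```text
t 12.9167 now [ 0.399  -0.2096  0.1236] [-1.7999e+02  1.0000e-01 -1.0220e+01] w 0.0249 F [-0.3  0.4 -1.4]
az total -0.1573
before turn tx 0.1066 ty -0.4643 tz 0.1141
after turn tx 0.178 ty -0.4419 tz 0.1141
scene [0.6085 0.3063] 177.8 0.189
top [0.608  0.3069] 176.8 0.196
```

```bash
python3 -m inch '0 0 0 0 0 -.0787 0;0 0 0 0 0 -.0787 0;.0049 -.0125 0 0 0 0 0;.01 -.025 0 0 0 0 0;.01 -.025 0 0 0 0 0;.01 -.025 0 0 0 0 0;.01 -.025 0 0 0 0 0;.01 -.025 0 0 0 0 0;.01 -.025 0 0 0 0 0;.01 -.025 0 0 0 0 0;.01 -.025 0 0 0 0 0;.01 -.025 0 0 0 0 0;.01 -.025 0 0 0 0 0;.01 -.025 0 0 0 0 0;.01 -.025 0 0 0 0 0;.01 -.025 0 0 0 0 0;.01 -.025 0 0 0 0 0;.01 -.025 0 0 0 0 0;.01 -.025 0 0 0 0 0;.01 -.025 0 0 0 0 0;'
python3 -m inch '.0031 -.0044 .01 0 0 0 0;0 0 .01 0 0 0 0;0 0 0 0 0 0 0;0 0 0 0 0 0 0'; python3 pl.py .5862 .2284 .0095 -1.2
```

```text
time_s: 14.58
tcp_pos: [0.5832, 0.2248, 0.1222]
eef_rot: [179.9, 0.2, -1.2]
contact_force: [-0.5, -1.0, -0.7]
gripper_width: 0.0248
time_s: 14.92
tcp_pos: [0.5854, 0.2268, 0.1024]
eef_rot: [179.8, 0.2, -1.2]
contact_force: [0.2, -0.2, -0.3]
gripper_width: 0.025
t 14.9167 now [0.5854 0.2268 0.1024] [179.84   0.21  -1.21] w 0.025 F [ 0.2 -0.2 -0.3]
az total -0.0001
before turn tx 0.0008 ty -0.0016 tz 0.0929
after turn tx 0.0008 ty -0.0016 tz 0.0929
```

```bash
python3 -m inch '0 0 .02 0 0 0 0;0 0 .025 0 0 0 0;0 0 .02 0 0 0 0;0 0 .012 0 0 0 0;0 0 .01 0 0 0 0;0 0 .004 0 0 0 0;0 0 .001 0 0 0 0;0 0 0 0 0 0 0;0 0 0 0 0 0 0;0 0 0 0 0 0 0;0 0 0 0 0 0 0'
```

```text
time_s: 15.83
tcp_pos: [0.5873, 0.2287, 0.0134]
eef_rot: [-180.0, -0.1, -1.2]
contact_force: [0.0, 1.0, -2.2]
gripper_width: 0.0249
```

```bash
python3 -m inch '0 .003 0 0 0 0 0;0 0 .001 0 0 0 0;0 0 .001 0 0 0 0;0 0 0 0 0 0 0;0 0 0 0 0 0 0;0 0 0 0 0 0 0'
```

```text
time_s: 16.33
tcp_pos: [0.5868, 0.2254, 0.0105]
eef_rot: [180.0, 0.0, -1.2]
contact_force: [-0.4, -0.0, -1.2]
gripper_width: 0.0248
```

```bash
python3 -m inch '0 0 .001 0 0 0 0;0 0 0 0 0 0 0;0 0 0 0 0 0 .36;0 0 0 0 0 0 .36;0 0 0 0 0 0 .36;0 0 -.01 0 0 0 .36;0 0 -.025 0 0 0 .36;0 0 -.035 0 0 0 .36;0 0 -.035 0 0 0 .6;0 0 -.01 0 0 0 .6;0 0 0 0 0 0 .6;0 0 0 0 0 0 .6'; python3 pl.py .468 -.061 .004 -51
python3 - <<'E'
from h import *
from plant import r
print(ray((272,181),r.camera_params('top'),0),ray((317,229),r.camera_params('scene'),0))
E
```

```text
time_s: 17.33
tcp_pos: [0.5872, 0.2257, 0.1263]
eef_rot: [-179.9, -0.1, -1.2]
contact_force: [0.2, 0.2, -0.8]
gripper_width: 0.051
t 17.3333 now [0.5872 0.2257 0.1263] [-1.7989e+02 -1.2000e-01 -1.1800e+00] w 0.051 F [ 0.2  0.2 -0.8]
az total 0.8695
before turn tx -0.1133 ty 0.2891 tz 0.1223
after turn tx 0.1478 ty 0.2731 tz 0.1223
[0.50545913 0.00272217 0.        ] [0.50068918 0.00759674 0.        ]
```

```bash
python3 -m inch '0 0 0 0 0 .1087 .6;0 0 0 0 0 .1087 .6;0 0 0 0 0 .1087 .6;0 0 0 0 0 .1087 .6;0 0 0 0 0 .1087 .6;0 0 0 0 0 .1087 .6;0 0 0 0 0 .1087 .6;0 0 0 0 0 .1086 .6;.0123 .0228 0 0 0 0 .6;.0123 .0228 0 0 0 0 .6;.0123 .0228 0 0 0 0 .6;.0123 .0228 0 0 0 0 .6;.0123 .0228 0 0 0 0 .6;.0123 .0228 0 0 0 0 .6;.0123 .0228 0 0 0 0 .6;.0123 .0228 0 0 0 0 .6;.0123 .0228 0 0 0 0 .6;.0123 .0228 0 0 0 0 .6;.0123 .0228 0 0 0 0 .6;.0123 .0224 0 0 0 0 .6'
python3 -m inch '0 0 .01 0 0 0 .6;0 0 .01 0 0 0 .6;0 0 0 0 0 0 .6;0 0 0 0 0 0 .6;0 0 0 0 0 0 .6'; python3 pl.py .468 -.061 .004 -51
python3 - <<'E'
from plant import r; import cv2
for n in("scene","top"): cv2.imwrite(f"pics/{n}5.png",cv2.convertScaleAbs(r.capture(n)[:,:,::-1],alpha=1.5))
E
```

```text
time_s: 19.0
tcp_pos: [0.4659, -0.0625, 0.1237]
eef_rot: [179.9, 0.1, -51.0]
contact_force: [0.1, -0.2, -0.6]
gripper_width: 0.0527
time_s: 19.42
tcp_pos: [0.4674, -0.0612, 0.1045]
eef_rot: [180.0, 0.0, -51.0]
contact_force: [-0.5, 0.1, -0.4]
gripper_width: 0.0528
t 19.4167 now [ 0.4674 -0.0612  0.1045] [ 1.7995e+02  1.0000e-02 -5.0970e+01] w 0.0528 F [-0.5  0.1 -0.4]
az total 0.0006
before turn tx 0.0002 ty -0.0006 tz 0.1005
after turn tx 0.0002 ty -0.0006 tz 0.1005
```

View pics/scene5.png

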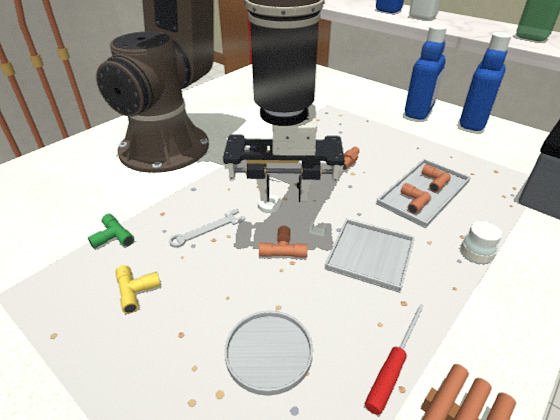

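View pics/top5.png

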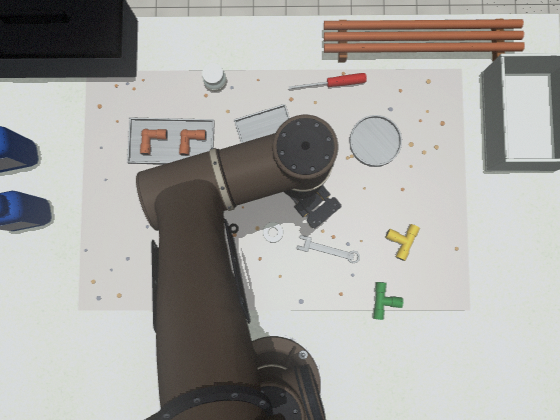

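```bash
python3 -m inch '0 0 .02 0 0 0 .6;0 0 .025 0 0 0 .6;0 0 .025 0 0 0 .6;0 0 .015 0 0 0 .6;0 0 .010 0 0 0 .6;0 0 .005 0 0 0 .6;0 0 0 0 0 0 .6;0 0 0 0 0 0 .2;0 0 0 0 0 0 .2;0 0 0 0 0 0 .1;0 0 0 0 0 0 .1;0 0 0 0 0 0 0;0 0 0 0 0 0 0;0 0 0 0 0 0 0;0 0 0 0 0 0 0' 45
python3 -m inch '0 0 -.010 0 0 0 0;0 0 -.020 0 0 0 0;0 0 -.030 0 0 0 0;0 0 -.030 0 0 0 0;0 0 -.030 0 0 0 0;0 0 0 0 0 0 0;0 0 0 0 0 0 0;0 0 0 0 0 0 0'
python3 - <<'E'
from plant import r; import cv2
im=r.capture("scene"); cv2.imwrite("pics/scene6.png",cv2.convertScaleAbs(im[:,:,::-1],alpha=1.5))
E
python3 tgt.py .616 .0145 17.1 0 0 107.1 .019 0
```

```text
time_s: 20.77
tcp_pos: [0.4678, -0.0612, 0.0051]
eef_rot: [-180.0, -0.0, -51.0]
contact_force: [-0.7, 0.8, 5.3]
gripper_width: 0.0251
time_s: 21.43
tcp_pos: [0.4668, -0.0613, 0.1241]
eef_rot: [180.0, 0.0, -51.0]
contact_force: [-0.3, -0.7, -1.1]
gripper_width: 0.025
centre [0.616  0.0145] grasp [0.6104 0.0327]
```

View pics/scene6.png

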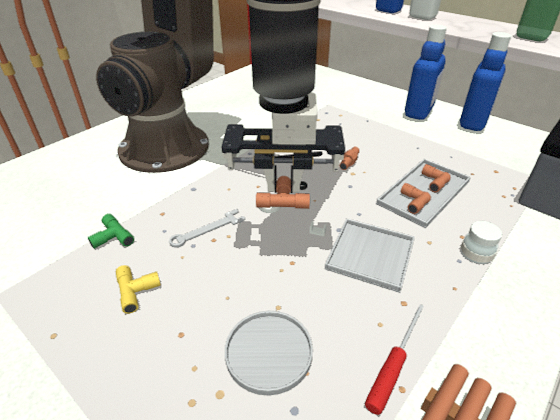

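```bash
python3 pl.py .6104 .0327 .0095 -72.9
```

```text
t 21.4833 now [ 0.4664 -0.0614  0.1236] [ 1.7992e+02  6.0000e-02 -5.1020e+01] w 0.0249 F [-0.2 -0.3 -2.5]
az total 0.3819
before turn tx 0.0174 ty -0.1711 tz 0.1141
after turn tx -0.0476 ty -0.1653 tz 0.1141
```

```bash
python3 -m inch '0 0 0 0 0 .0955 0;0 0 0 0 0 .0955 0;0 0 0 0 0 .0955 0;0 0 0 0 0 .0955 0;-.003 -.01 0 0 0 0 0;-.006 -.0207 0 0 0 0 0;-.006 -.0207 0 0 0 0 0;-.006 -.0207 0 0 0 0 0;-.006 -.0207 0 0 0 0 0;-.006 -.0207 0 0 0 0 0;-.006 -.0207 0 0 0 0 0;-.006 -.0207 0 0 0 0 0;-.0026 -.0104 0 0 0 0 0;0 0 .02 0 0 0 0;0 0 .02 0 0 0 0;0 0 .02 0 0 0 0;0 0 0 0 0 0 0;0 0 0 0 0 0 0;0 0 0 0 0 0 0;0 0 0 0 0 0 0'; python3 pl.py .6104 .0327 .0095 -72.9
```

```text
time_s: 23.15
tcp_pos: [0.6123, 0.0331, 0.0658]
eef_rot: [-179.9, -0.0, -72.8]
contact_force: [0.8, -0.4, -0.1]
gripper_width: 0.0251
t 23.15 now [0.6123 0.0331 0.0658] [-1.799e+02 -1.000e-02 -7.284e+01] w 0.0251 F [ 0.8 -0.4 -0.1]
az total 0.001
before turn tx -0.0002 ty 0.0019 tz 0.0563
after turn tx -0.0002 ty 0.0019 tz 0.0563
```

```bash
python3 -m inch '0 0 .02 0 0 0 0;0 0 .015 0 0 0 0;0 0 .01 0 0 0 0;0 0 .006 0 0 0 0;0 0 .002 0 0 0 0;0 0 .001 0 0 0 0;0 0 0 0 0 0 0;0 0 0 0 0 0 0;0 0 0 0 0 0 0;0 0 0 0 0 0 0'
python3 - <<'E'
from plant import r; import cv2
im=r.capture("scene"); cv2.imwrite("pics/scene7.png",cv2.convertScaleAbs(cv2.resize(im[140:340,260:500,::-1],None,fx=3,fy=3,interpolation=2),alpha=1.5))
E
```

```text
time_s: 23.98
tcp_pos: [0.6117, 0.033, 0.0111]
eef_rot: [-179.9, 0.0, -72.9]
contact_force: [0.7, -0.3, -0.6]
gripper_width: 0.0252
```

View pics/scene7.png

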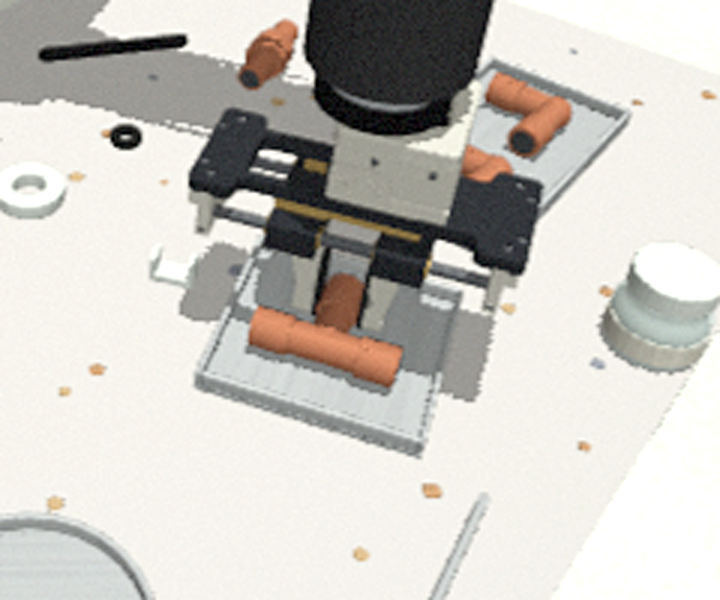

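```bash
python3 -m inch '0 0 .0015 0 0 0 0;0 0 0 0 0 0 0;0 0 0 0 0 0 0;0 0 0 0 0 0 .4;0 0 0 0 0 0 .4;0 0 0 0 0 0 .4;0 0 -.01 0 0 0 .4;0 0 -.025 0 0 0 .4;0 0 -.035 0 0 0 .4;0 0 -.035 0 0 0 .7;0 0 -.01 0 0 0 .7;0 0 0 0 0 0 .7;0 0 0 0 0 0 .7'; python3 pl.py .4139 .2554 .004 -77
```

```text
time_s: 25.12
tcp_pos: [0.6118, 0.0331, 0.1256]
eef_rot: [-179.9, 0.0, -72.9]
contact_force: [-0.7, -0.7, -0.6]
gripper_width: 0.0562
t 25.1167 now [0.6118 0.0331 0.1256] [-1.7985e+02  2.0000e-02 -7.2890e+01] w 0.0562 F [-0.7 -0.7 -0.6]
az total 0.0718
before turn tx -0.2707 ty 0.1237 tz 0.1216
after turn tx -0.2612 ty 0.1428 tz 0.1216
```

```bash
python3 -m inch '0 0 0 0 0 .0718 .7;-.0131 .0071 0 0 0 0 .7;-.0262 .0143 0 0 0 0 .7;-.0262 .0143 0 0 0 0 .7;-.0262 .0143 0 0 0 0 .7;-.0262 .0143 0 0 0 0 .7;-.0262 .0143 0 0 0 0 .7;-.0262 .0143 0 0 0 0 .7;-.0262 .0143 0 0 0 0 .7;-.0262 .0143 0 0 0 0 .7;-.0262 .0143 0 0 0 0 .7;-.0123 .007 0 0 0 0 .7;0 0 .01 0 0 0 .7;0 0 .01 0 0 0 .7;0 0 0 0 0 0 .7;0 0 0 0 0 0 .7;0 0 0 0 0 0 .7'; python3 pl.py .4139 .2554 .004 -77
python3 - <<'E'
from plant import r; import cv2
for n in("scene","top"): cv2.imwrite(f"pics/{n}8.png",cv2.convertScaleAbs(r.capture(n)[:,:,::-1],alpha=1.5))
E
```

```text
time_s: 26.53
tcp_pos: [0.4135, 0.2547, 0.1038]
eef_rot: [180.0, -0.0, -77.0]
contact_force: [1.0, 0.6, 0.3]
gripper_width: 0.0611
t 26.5333 now [0.4135 0.2547 0.1038] [ 1.7996e+02 -4.0000e-02 -7.7000e+01] w 0.0611 F [1.  0.6 0.3]
az total -0.0001
before turn tx -0.0006 ty -0.0005 tz 0.0998
after turn tx -0.0006 ty -0.0005 tz 0.0998
```

View pics/scene8.png

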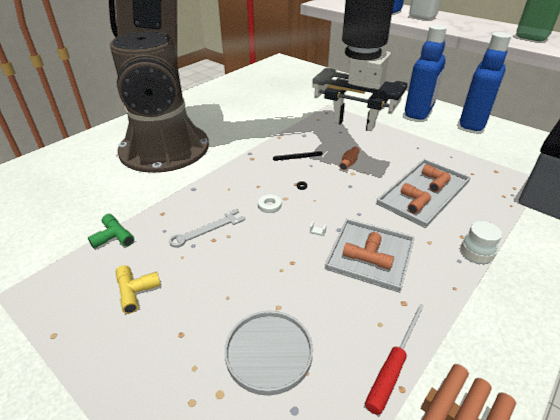

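View pics/top8.png

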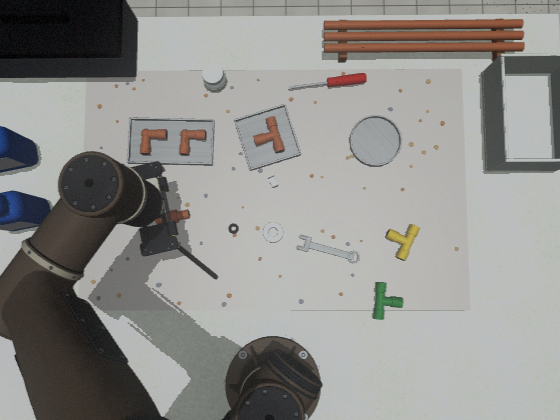

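```bash
python3 -m inch '0 0 .02 0 0 0 .57;0 0 .025 0 0 0 .57;0 0 .025 0 0 0 .57;0 0 .015 0 0 0 .57;0 0 .009 0 0 0 .57;0 0 .005 0 0 0 .57;0 0 0 0 0 0 .57;0 0 0 0 0 0 .3;0 0 0 0 0 0 .2;0 0 0 0 0 0 .1;0 0 0 0 0 0 .1;0 0 0 0 0 0 0;0 0 0 0 0 0 0;0 0 0 0 0 0 0;0 0 0 0 0 0 0' 45
python3 -m inch '0 0 -.010 0 0 0 0;0 0 -.020 0 0 0 0;0 0 -.030 0 0 0 0;0 0 -.030 0 0 0 0;0 0 -.030 0 0 0 0;0 0 0 0 0 0 0;0 0 0 0 0 0 0;0 0 0 0 0 0 0'
python3 - <<'E'
from plant import r; import cv2
im=r.capture("scene"); cv2.imwrite("pics/scene9.png",cv2.convertScaleAbs(cv2.resize(im[40:220,240:460,::-1],None,fx=3,fy=3,interpolation=2),alpha=1.5))
E
python3 pl.py .6047 -.2591 .009 -77
```

```text
time_s: 27.88
tcp_pos: [0.4138, 0.2557, 0.0059]
eef_rot: [-179.9, 0.0, -77.0]
contact_force: [-2.3, -0.7, 6.6]
gripper_width: 0.0316
time_s: 28.55
tcp_pos: [0.413, 0.2549, 0.1248]
eef_rot: [180.0, 0.0, -77.0]
contact_force: [-0.3, -0.2, -1.4]
gripper_width: 0.0315
t 28.6 now [0.4128 0.2546 0.1242] [ 1.7992e+02 -4.0000e-02 -7.7010e+01] w 0.0316 F [-0.7  0.4 -2.2]
az total -0.0003
before turn tx 0.5437 ty -0.0715 tz 0.1152
after turn tx 0.5437 ty -0.0714 tz 0.1152
```

View pics/scene9.png

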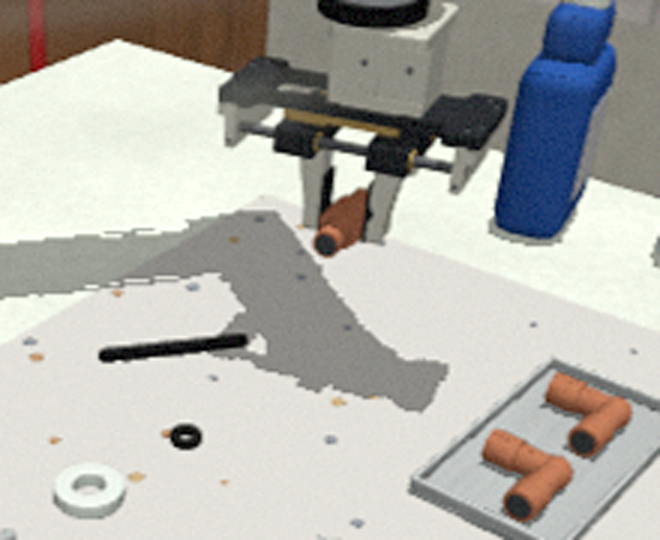

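```bash
python3 -m inch '.0157 -.0024 0 0 0 0 0;.030 -.004 0 0 0 0 0;.031 -.004 0 0 0 0 0;.031 -.004 0 0 0 0 0;.031 -.004 0 0 0 0 0;.031 -.004 0 0 0 0 0;.031 -.004 0 0 0 0 0;.031 -.004 0 0 0 0 0;.031 -.004 0 0 0 0 0;.031 -.004 0 0 0 0 0;.031 -.004 0 0 0 0 0;.031 -.004 0 0 0 0 0;.031 -.004 0 0 0 0 0;.031 -.004 0 0 0 0 0;.031 -.004 0 0 0 0 0;.031 -.004 0 0 0 0 0;.031 -.004 0 0 0 0 0;.031 -.004 0 0 0 0 0;.002 -.003 0 0 0 0 0'
python3 -m inch '0 0 .02 0 0 0 0;0 0 .02 0 0 0 0;0 0 .02 0 0 0 0;0 0 0 0 0 0 0;0 0 0 0 0 0 0;0 0 0 0 0 0 0;0 0 0 0 0 0 0';python3 pl.py .6047 -.2591 .009 -77
```

```text
time_s: 30.18
tcp_pos: [0.6072, -0.2623, 0.1222]
eef_rot: [179.8, 0.0, -77.2]
contact_force: [1.0, 0.9, -1.4]
gripper_width: 0.0316
time_s: 30.77
tcp_pos: [0.6082, -0.2581, 0.0661]
eef_rot: [-179.9, -0.0, -77.0]
contact_force: [-0.7, -0.1, -1.6]
gripper_width: 0.0315
t 30.7667 now [ 0.6082 -0.2581  0.0661] [-1.7993e+02 -5.0000e-02 -7.6970e+01] w 0.0315 F [-0.7 -0.1 -1.6]
az total 0.0006
before turn tx 0.0002 ty 0.0036 tz 0.0571
after turn tx 0.0002 ty 0.0036 tz 0.0571
```

```bash
python3 -m inch '0 .003 .02 0 0 0 0;0 0 .015 0 0 0 0;0 0 .01 0 0 0 0;0 0 .006 0 0 0 0;0 0 .002 0 0 0 0;0 0 .001 0 0 0 0;0 0 0 0 0 0 0;0 0 0 0 0 0 0;0 0 0 0 0 0 0;0 0 0 0 0 0 0'
python3 - <<'E'
from plant import r; import cv2
im=r.capture("scene"); cv2.imwrite("pics/scene10.png",cv2.convertScaleAbs(cv2.resize(im[220:420,160:400,::-1],None,fx=3,fy=3,interpolation=2),alpha=1.5))
E
```

```text
time_s: 31.6
tcp_pos: [0.6048, -0.2587, 0.0116]
eef_rot: [-180.0, -0.0, -77.0]
contact_force: [-0.3, 0.1, -1.2]
gripper_width: 0.0318
```

View pics/scene10.png

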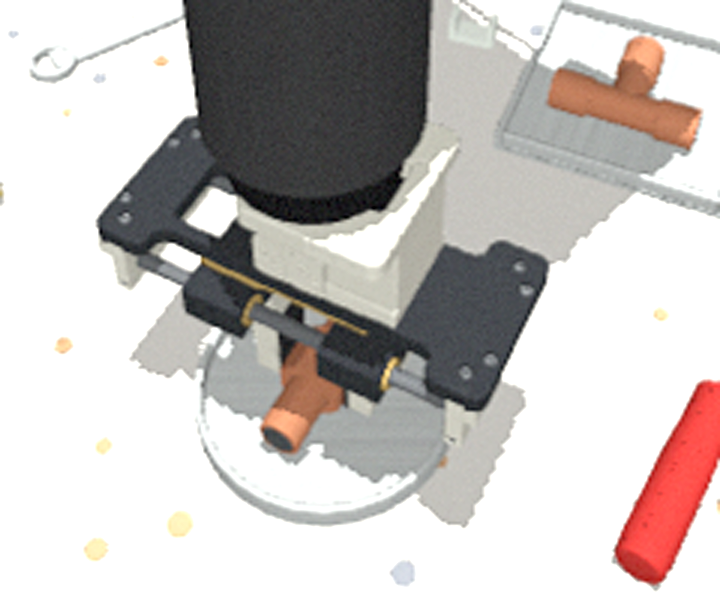

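```bash
python3 -m inch '0 0 .001 0 0 0 0;0 0 .001 0 0 0 0;0 0 0 0 0 0 0;0 0 0 0 0 0 0;0 0 0 0 0 0 0;0 0 0 0 0 0 .46;0 0 0 0 0 0 .46;0 0 0 0 0 0 .46;0 0 -.01 0 0 0 .46;0 0 -.025 0 0 0 .46;0 0 -.035 0 0 0 .46;0 0 -.035 0 0 0 .46;0 0 -.01 0 0 0 .46'
python3 -m inch '-.03 0 -.01 0 0 0 .6;-.03 0 -.01 0 0 0 .6;-.03 0 -.01 0 0 0 .6;-.03 0 -.01 0 0 0 .6;-.03 0 -.01 0 0 0 .6;-.03 0 -.01 0 0 0 .6;-.03 0 0 0 0 0 .6;-.03 0 0 0 0 0 .6;-.03 0 0 0 0 0 .6;-.03 0 0 0 0 0 .6;-.03 0 0 0 0 0 .6;-.03 0 0 0 0 0 .6;-.03 0 0 0 0 0 .6;-.03 0 0 0 0 0 .6;-.03 0 0 0 0 0 .6;-.03 0 0 0 0 0 .6;-.03 0 0 0 0 0 .6;-.03 0 0 0 0 0 .6;-.03 0 0 0 0 0 .6;0 0 0 0 0 0 .6'
python3 - <<'E'
from plant import r; import cv2
for n in("scene","top"): cv2.imwrite(f"pics/{n}11.png",cv2.convertScaleAbs(r.capture(n)[:,:,::-1],alpha=1.5))
E
```

```text
time_s: 32.73
tcp_pos: [0.6073, -0.2597, 0.1309]
eef_rot: [-179.6, -0.3, -76.9]
contact_force: [1.3, -0.6, 1.4]
gripper_width: 0.0402
time_s: 34.4
tcp_pos: [0.4757, 0.3009, 0.1847]
eef_rot: [-179.9, 0.1, -76.8]
contact_force: [0.8, -0.6, 0.4]
gripper_width: 0.0525
```

View pics/scene11.png

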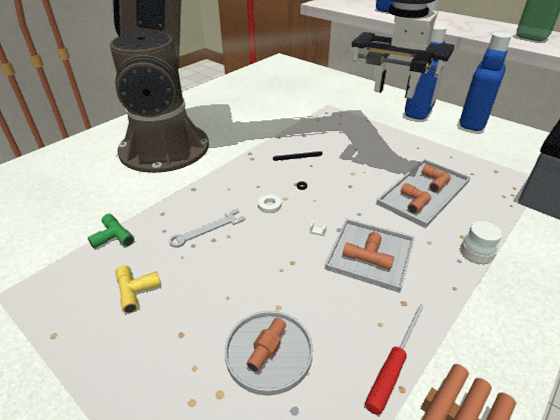

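View pics/top11.png

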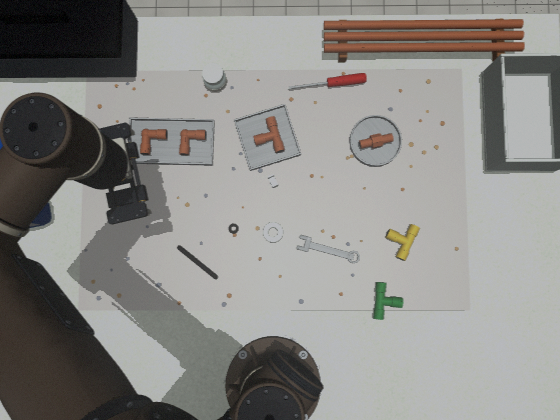

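```bash
python3 -m inch '0 0 0 0 0 0 .6;0 0 0 0 0 0 .6;0 0 0 0 0 0 .6;0 0 0 0 0 0 .6'; for a in "elbow .608 .3066 .017 178.8" "elbow .6055 .2055 .017 178.8" "tee .6165 .0145 .017 107" "union .605 -.259 .020 103"; do echo $a; python3 fitnow.py now $a 1; done
python3 - <<'E'
from plant import r; import cv2
im=r.capture("scene"); cv2.imwrite("pics/scene12.png",cv2.convertScaleAbs(cv2.resize(im[150:400,220:490,::-1],None,fx=2.4,fy=2.4,interpolation=2),alpha=1.5))
E
```

```text
time_s: 34.83
tcp_pos: [0.4764, 0.2959, 0.1843]
eef_rot: [-180.0, 0.0, -77.1]
contact_force: [0.4, 0.5, 1.1]
gripper_width: 0.0526
elbow .608 .3066 .017 178.8
scene [0.6087 0.3063] 177.8 0.184
top [0.6083 0.3068] 177.9 0.178
elbow .6055 .2055 .017 178.8
scene [0.6071 0.2066] 177.3 0.168
top [0.6057 0.207 ] 177.2 0.187
tee .6165 .0145 .017 107
scene [0.6182 0.0149] 106.3 0.094
top [0.617  0.0153] 108.0 0.171
union .605 -.259 .020 103
scene [ 0.6059 -0.2597] 102.9 0.114
top [ 0.6051 -0.2614] 101.5 0.18
```

View pics/scene12.png

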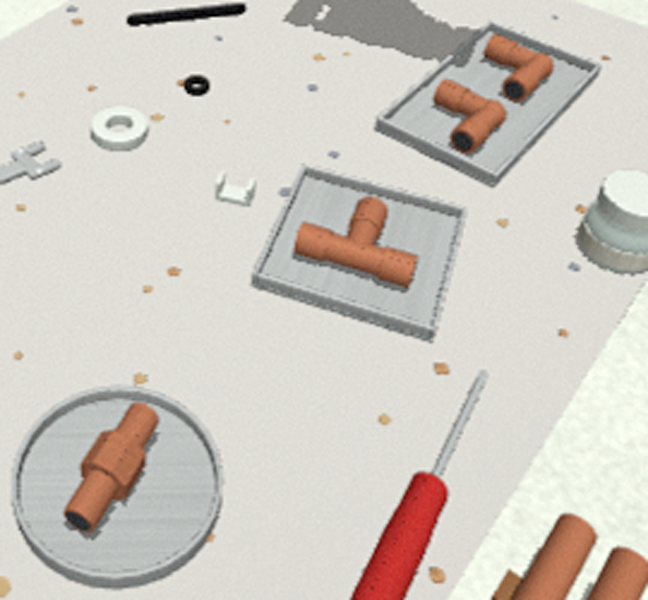

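All four fittings lie flat and are clear of the rims, so I'm handing the job in.

```bash
python3 -c "
from plant import r
print(r.close_job(), r.get_state()['time_s'])"
```

```text
the job is handed in; nothing more can be done
the job is handed in; nothing more can be done
```

All four copper fittings are in their trays, and the job was handed in at about 35 s of robot time. I placed both elbows in the oblong tray first, then the tee in the square tray, then the union in the round dish.

- **Position:** For every fitting, fits from the two cameras agree to within about 2 mm. Each lies inside its tray walls at floor height, and neither elbow touches the other.
- **Flatness:** The last picture shows all four lying flat, with nothing on a rim or on another fitting. The fits took floor height as given, so the pictures and the heights at release are the evidence for flatness.
- **Surroundings:** The gripper was empty and clear of everything. The yellow and green tees and the loose tools look unmoved in the pictures.
- **Forces:** Reported wrist forces stayed under 10 N.

No check failed. The silhouette overlap was not perfect, with an error of 9–19 %. That was about the same before I moved anything, so I put it down to dark pipe mouths and shading that the colour mask misses.

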